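Run the workshop roller door from its spring-return key switch

ROBOT

A 6-joint arm with a two-finger parallel gripper is mounted at the origin on the work surface. World frame = base frame: x ahead of the robot, y to its left, z up, the work surface at z = 0. Lengths are in m, angles in rad, forces in N, time in s.
With the tool pointing down it reaches from about 0.275 to 0.75 m from the base axis. Payload 10.2 kg.
Tool frame: the origin (TCP) lies between the finger pads; the fingertips stand ctrl.finger_overhang ahead of it and the grasp point (between the pads) lies 5 mm behind it (ctrl.finger_overhang is the distance from the TCP to the fingertips, in m); z points along the fingers, y is the line along which they close (so a half turn about z gives the same grasp; the last joint's range is limited). The gripper opens to 88 mm and grips with 3 to 60 N. Pads are 18 mm wide; open, the fingers measure 123 mm over their backs; the gripper's body (75 mm by 187 mm) begins 45 mm behind the grasp point.
Start: joints at [-1.326, 0.313, 1.498, -0, 1.331, -0.223], TCP at [0.237, -0.469, 0.253] pointing down, gripper open.
Joint ranges: [-2.94, 2.94], [-0.97, 2.17], [0.19, 2.56], [-1.23, 4.37], [0.02, 3.11], [-2.88, 2.88]. Speed limits (rad/s): [2.39, 2.39, 3.01, 3.14, 3.14, 3.14].

INTERFACE

Orientations are given as a rotation vector (axis times angle).
In Python, from cell import ctrl gives the robot as it stands. The module is installed in compiled form; this text tells all that it offers.
- The arm moves only by the tool jog_arm, never from a script. Its argument "series" is a list of rows, each a list of 3 entries, a list of its own where there are three numbers: the shift along the tool's x, y, z in mm, then the turn, a rotation vector about the tool's x, y, z in units of 8 degrees (1.0 is 8 degrees), then the finger opening in mm, from 0 to 88.1. In form: [[[dx, dy, dz], [ax, ay, az], jaw], ...]. A call has 1 to 12 rows; each row is the pose to reach, as a shift and turn from the pose commanded when the call began, along the tool's axes at that moment; what a row does not reach only later rows make up. A row lasts 1/8 s, in which the tool goes at most 62.5 mm and 10.7 degrees, less where a joint would pass 70% of its speed; a pose out of reach is approached as far as the arm can. A call with a gripper value outside its range is refused whole. The fingers move at their own pace and stop on an object; "newtons" is the grip in N (left out, the last holds). Time passes only in rows, so rows that repeat a pose let the fingers close. It gives the time, the measured TCP pose, the force, the opening and the grip force at its end, in the units of the state.
- ctrl.get_state(): the state, without advancing time (a new reading comes with each control period).
- ctrl.read_camera(name): name is "side" or "top"; returns a dict with "pixels" (420x560x3 uint8, red, green, blue), "z_map" (420x560 float32, m along the optical axis (not along the pixel's ray), 0 where there is no reading), "fx", "fy", "cx", "cy" (pixels), "dist_coeffs" ([k1, k2, p1, p2, k3] as OpenCV has them; the pictures are not rectified), "rvec" (rotation vector, rad) and "tvec" (3), from world to camera coordinates, as OpenCV has them. Camera axes: x right, y down, z forward; pixel columns grow to the right and rows downward; lengths in m; the calibration is good to about 2 mm. A picture is of the moment at which its call begins.
- ctrl.finish_job(): hands the job in; it is judged then, once.
The state is a dict: "time": time; "joint_pos": joint angles; "qd": joint speeds; "joint_efforts": joint torques, N m; "position": TCP position; "tool_rot": TCP orientation; "ft_force": force on the tool from outside, world axes, zero at the start; "wrist_torque": the same for the moment, N m; "grip_width": finger opening in m; "gripper_force": force on a finger pad.
Only numpy, scipy, OpenCV 4.12 (cv2) and the standard library are available. Lean on these libraries where they do the work, as an engineer would, in place of code of your own. Each camera call takes 0.05 s, during which the arm holds its last target. There are 200 camera calls.

TASK

Take the square-headed switch key out of the wooden key block, push it blade down into the key switch of the grey control station and work it past the sticky pins (a little wiggling helps) until it is fully home, then turn it a quarter turn clockwise, seen from above, to its stop. The switch is spring-return and the roller door runs only while it is held, so finish with the key still gripped and held turned at the stop. Leave the round-headed key, the stop button and the other things on the bench alone.

Things in the scene. Friction and masses are not known exactly. Their poses are not given: they have to be found in the camera images.
- switch_key: Switch key, 62 mm long, 32 to 52 g, upright in a slot of the key block at first: square black plastic head 30 x 30 mm, 9 mm thick, on a steel shoulder 17 x 8 x 6 mm and a flat blade 8 mm wide, 3 mm thick, 26 mm long, with a 45 degree nose and two cuts 1.2 mm deep in both edges. Origin at the blade's tip; z up to the head, x across the thickness, y across the width. Shoulder z = 26 to 32 mm.
- key_grip (a point): Where to pinch the switch key, along its x: on its axis in the head, 52 mm above the tip (fingertips then end 7 mm above the shoulder's foot, which rests on the block). Axes as the key's. The key fits the lock either way round (half a turn about z).
- padlock_key: Bystander: another key of the same length standing in the other slot of the key block, 70 mm away along the block; its black plastic head is a round disc of 30 mm diameter, 9 mm thick. Origin at the tip of its blade, z up. Leave it.
- key_block: Fixed light wood block 60 x 200 x 42 mm (x, y, z), origin at the centre of its underside, z up. Key slots (10.5 mm along y, 5.5 mm along x, 32 mm deep) at y = +35 and -35 mm on its centre line; either may hold the switch key. Thin drill bits stand at its ends, |y| = 84 to 93 mm, up to 28 mm above its top.
- station: Fixed grey control station, a box 85 x 170 x 60 mm (x, y, z) lying face up on the bench, origin at the centre of its underside, z up. On its top along y: the key switch at y = +42 mm (steel bezel, 31 mm diameter), a clear pilot lamp at y = 0 (11 mm tall), the mushroom stop button at y = -42 mm (40 mm diameter, its top 35 mm above the box). A conduit elbow at +x.
- keyway (a point): Centre of the keyway's mouth in the brass lock face, 72 mm above the bench, 2 mm above the bezel; turns with the lock. z points up out of it. Slot 4 mm along x by 9.2 mm along y, 27 mm deep, with a 2 mm bevel round its mouth; the key enters along -z with its x along this x (either sense). Home: key shoulder on the face, tip 26 mm below this point. It turns only with the tip over 24 mm down.
- switch_pins (a point): The sticky pins inside the lock, on its axis 16 mm below the face (axes as the station's). Pairs of sprung pins in the slot's narrow edges, 9 and 16 mm down, catch the blade when its tip is about 12, 19 and 22 mm down: each catch takes some 5 to 13 N to snap past, and rocking the key about half a millimetre along y helps it. Below 21 mm a locking pin pushes back with 2 to 5 N.
- cylinder (a joint): Rotation of the lock cylinder (rad): 0 at rest, growing clockwise seen from above to its stop at 1.571. Spring-return, from 0.03 N m at rest to 0.09 N m at the stop. The blade has about 0.12 rad of play in the slot, so the key itself turns that much further; push it against the stop.
- stop_button (a joint): Bystander: travel of the station's mushroom stop button (m), 0 released, 0.006 pressed. Do not press it.
- padlock: Bystander: brass padlock, body 50 x 48 x 24 mm with a steel shackle, lying flat on the bench. Origin under the centre of its body.
- tape_roll: Bystander: roll of grey duct tape, 90 mm outer diameter, 24 mm tall, lying flat. Origin under its centre.
Not all that is in view belongs to the job. Leave any orange, pink or turquoise look-alike of the switch_key alone.

How it is judged:
On the way, in this order (a step that is already met when the one before it is completed fails the run):
1. the switch key is drawn clear of the key block (z of switch_key in the frame of key_block above 0.05 m), for 0.1 s.
2. the switch key is fully home in the key switch, not yet turned (z of switch_key in the frame of keyway below -0.0238 m and horizontal distance between switch_key and keyway below 0.004 m and value of joint cylinder below 0.4 rad), for 0.1 s.
At the end, for the whole second after the job is handed in: Key fully home (tip over 23.8 mm down the keyway, upright), gripped with over 1 N, the cylinder held beyond 1.35 rad through the last second; round-headed key moved under 20 mm, padlock and tape roll under 30 mm, stop button not pressed (value of joint cylinder above 1.35 rad and z of switch_key in the frame of keyway below -0.0238 m and horizontal distance between switch_key and keyway below 0.004 m and angle between switch_key's own z axis and vertical below 0.15 rad and contact force between the fingers and switch_key above 1 N and distance of padlock_key from where it was at the start of the episode below 0.02 m and distance of each of padlock, tape_roll from where it was at the start of the episode below 0.03 m and value of joint stop_button below 0.003 m); the arm keeps its last pose, push and grip.
It fails at once if the stop button was pressed (value of joint stop_button above 0.004 m).
It fails at once if the round-headed key was taken or disturbed (distance of padlock_key from where it was at the start of the episode above 0.025 m).
It fails at once if a bystander was knocked about (distance of any of padlock, tape_roll from where it was at the start of the episode above 0.04 m).
It also fails if it takes over 54 s, if anything falls off the work surface, if the arm or the gripper's body presses on something with over 40 N, if the wrist force passes 120 N, or if a joint passes its speed limit or range.

## Working session

There is one attempt and no reset: what is moved stays moved. The work goes in short steps, Python scripts to look and compute and a tool call to move; the robot and the scene stay as the last step left them, time stands still between calls to the robot, and variables do not carry over. Pictures are saved under pics/ and viewed, at most 10 in all, crops included, and the job is handed in when it is done.

Besides the shell and the picture viewer there is one more tool, called after "Request:" as name(argument=value, ...), one argument or row to a line, values as JSON. jog_arm: Moves the arm, as the interface text tells. Its arguments: {"type":"object","properties":{"series":{"type":"array"},"newtons":{"type":"number"}},"required":["series"]}

```bash
mkdir -p pics; cat > h.py <<'E'
import numpy as np, cv2, pickle
from cell import ctrl
def grab(n):
    c=ctrl.read_camera(n); pickle.dump(c,open(n+'.pkl','wb'))
    return c
def load(n): return pickle.load(open(n+'.pkl','rb'))
def KD(c): return np.array([[c['fx'],0,c['cx']],[0,c['fy'],c['cy']],[0,0,1.]]),np.array(c['dist_coeffs'],float)
def ray(c,uv):
    K,D=KD(c); R,_=cv2.Rodrigues(np.array(c['rvec'],float)); t=np.array(c['tvec'],float).ravel()
    p=cv2.undistortPoints(np.array(uv,float).reshape(-1,1,2),K,D).reshape(-1,2)
    d=np.c_[p,np.ones(len(p))]@R
    return -R.T@t,d
def onplane(c,uv,z):
    o,d=ray(c,uv); return o+d*((z-o[2])/d[:,2])[:,None]
def depthpt(c,uv):
    o,d=ray(c,uv); uv=np.array(uv).reshape(-1,2).astype(int)
    return o+d*c['z_map'][uv[:,1],uv[:,0]][:,None]
def proj(c,P):
    K,D=KD(c); return cv2.projectPoints(np.array(P,float).reshape(-1,1,3),np.array(c['rvec'],float),np.array(c['tvec'],float),K,D)[0].reshape(-1,2)
def cloud(c):
    v,u=np.mgrid[0:420,0:560]; return depthpt(c,np.c_[u.ravel(),v.ravel()]).reshape(420,560,3)
def save(c,f,box=None,s=1):
    im=c['pixels'][:,:,::-1]
    if box: im=im[box[1]:box[3],box[0]:box[2]]
    cv2.imwrite('pics/'+f,cv2.resize(im,None,fx=s,fy=s,interpolation=cv2.INTER_CUBIC))
E
python3 - <<'E'
from h import *
for n in('top','side'):
    c=grab(n); save(c,n+'1.png',s=1.4); print(n,ray(c,[[280,210]]))
s=ctrl.get_state(); print({k:np.round(v,4) for k,v in s.items()},ctrl.finger_overhang)
E
```

```text
top (array([ 0.44851276, -0.00706268,  0.92666745]), array([[ 0.10251184, -0.00242597, -0.99473359]]))
side (array([0.19308957, 0.35627877, 0.63383915]), array([[ 0.48243494, -0.47950578, -0.73303378]]))
{'time': np.float64(0.1), 'joint_pos': array([-1.3264,  0.3134,  1.4983, -0.    ,  1.331 , -0.2234]), 'qd': array([-0.0009, -0.0019, -0.0014,  0.0002,  0.0009,  0.    ]), 'joint_efforts': array([ 2.70000e-03, -4.02807e+01, -2.52644e+01,  6.96000e-02,
        3.42000e-02, -1.00000e-04]), 'position': array([ 0.2367, -0.4684,  0.2523]), 'tool_rot': array([-3.055 , -0.7279,  0.    ]), 'ft_force': array([ 0.2606, -0.623 ,  0.3812]), 'wrist_torque': array([-0.0068,  0.0185,  0.0009]), 'gripper_force': np.float64(0.0), 'grip_width': np.float64(0.0885)} 0.014
```

View pics/top1.png

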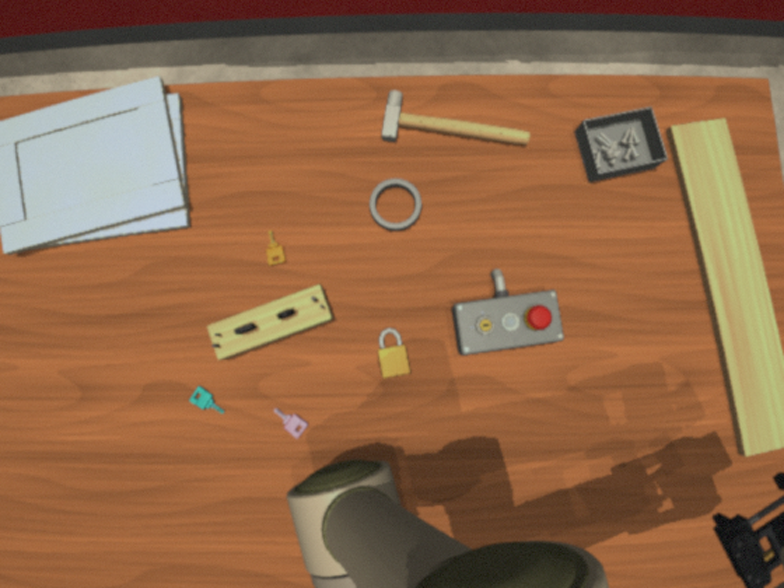

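View pics/side1.png

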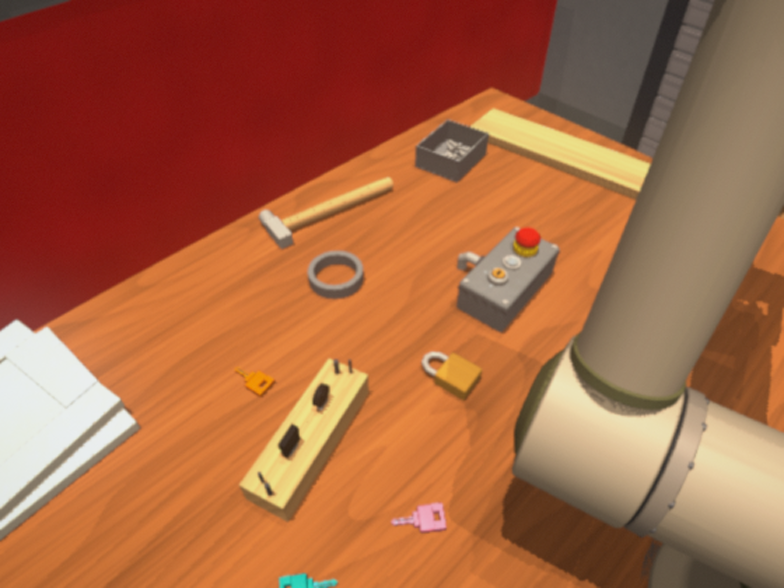

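The top view shows the key block around (270,321), with black heads at (245,328) and (286,313), and the station at (510,322) with its key switch at (485,324). In the side view the heads are at (289,440), which looks square, and (321,395), which looks round. The orange, pink and turquoise keys are look-alikes. Next I'll confirm with a crop and take measurements.

```bash
cat > m.py <<'E'
from h import *
t,s=load('top'),load('side')
save(s,'crop1.png',(165,245,275,375),5)
save(t,'crop2.png',(310,190,420,260),7)
for n,c in(('top',t),('side',s)):
    P=cloud(c); hsv=cv2.cvtColor(c['pixels'],cv2.COLOR_RGB2HSV)
    dark=(hsv[...,2]<75)&(P[...,2]>.04)&(P[...,2]<.09)
    k,l,st,ce=cv2.connectedComponentsWithStats(dark.astype(np.uint8))
    for i in range(1,k):
        if st[i,4]>12 and ce[i][1]<360:
            q=P[l==i]; print(n,'dark',st[i],ce[i].round(1),np.median(q,0).round(4),q.min(0).round(4),q.max(0).round(4))
    blk=(hsv[...,0]>15)&(hsv[...,0]<35)&(hsv[...,1]>60)&(abs(P[...,2]-.042)<.008)&(hsv[...,2]>120)
    gr=(abs(P[...,2]-.06)<.006)&(hsv[...,1]<70)
    for nm,m,z in(('block',blk,.042),('station',gr,.06)):
        m=cv2.morphologyEx(m.astype(np.uint8),cv2.MORPH_CLOSE,np.ones((9,9)))
        k,l,st,ce=cv2.connectedComponentsWithStats(m)
        for i in np.argsort(-st[1:,4])[:2]+1:
            v,u=np.nonzero(l==i); X=onplane(c,np.c_[u,v],z)[:,:2]
            r=cv2.minAreaRect((X*1000).astype(np.float32)); print(n,nm,st[i],np.round(r[0],1),np.round(r[1],1),round(r[2],2))
E
python3 m.py
```

```text
top dark [463  79  12  33  52] [468.4  94.8] [ 0.8151 -0.4807  0.0425] [ 0.771  -0.4898  0.0401] [ 0.8543 -0.4722  0.0477]
top dark [416  89   4  12  15] [417.3  94.7] [ 0.8139 -0.3508  0.0426] [ 0.7997 -0.3538  0.0402] [ 0.8277 -0.348   0.047 ]
top dark [199 221  11   6  38] [204.2 223.8] [0.5092 0.1608 0.074 ] [0.5049 0.1506 0.0552] [0.516  0.1727 0.0794]
top dark [169 232  14   6  46] [175.3 234.5] [0.4864 0.2256 0.0768] [0.4817 0.2139 0.0602] [0.4927 0.2387 0.0797]
top block [ 148  203   89   54 2265] [499.4 196.3] [ 61.2 201.2] 19.21
top block [436  82   1   1   1] [ 847.2 -401.3] [0. 0.] 0.0
top station [ 325  207   78   46 2406] [ 489.  -196.9] [ 84.2 168.3] 6.42
top station [224 213   1   2   2] [533.  118.1] [2.3 0. ] 179.46
side dark [224 276  10  14  77] [229.1 283.3] [0.5051 0.1679 0.0679] [0.5013 0.1559 0.0527] [0.5108 0.1784 0.0781]
side dark [200 305  13  21 151] [206.5 315.3] [0.4839 0.2332 0.0695] [0.479  0.2193 0.0501] [0.4917 0.2451 0.0795]
side block [ 171  256   92  109 3494] [497.2 198.2] [ 63.2 202.7] 18.58
side block [336  91  13   6  20] [ 788.8 -496.3] [42.8  9.6] 5.98
side station [ 329  163   70   58 1697] [ 485.4 -190.9] [ 84.6 170.5] 5.28
side station [190 346   2   3   4] [462.6 282.1] [3.6 1. ] 3.72
```

View pics/crop1.png

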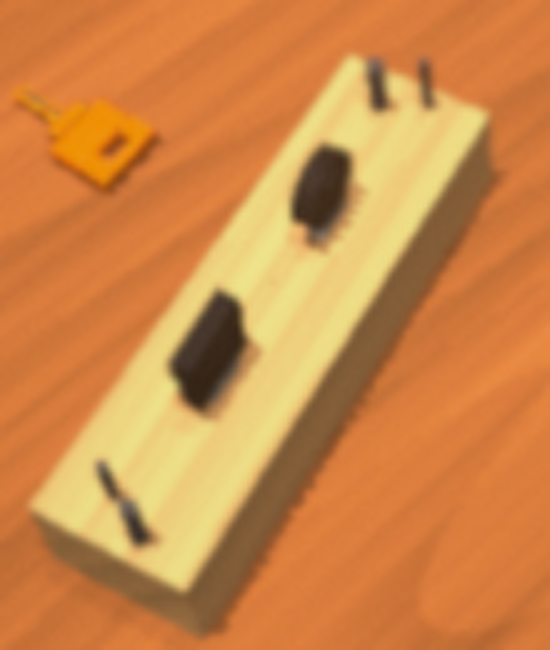

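View pics/crop2.png

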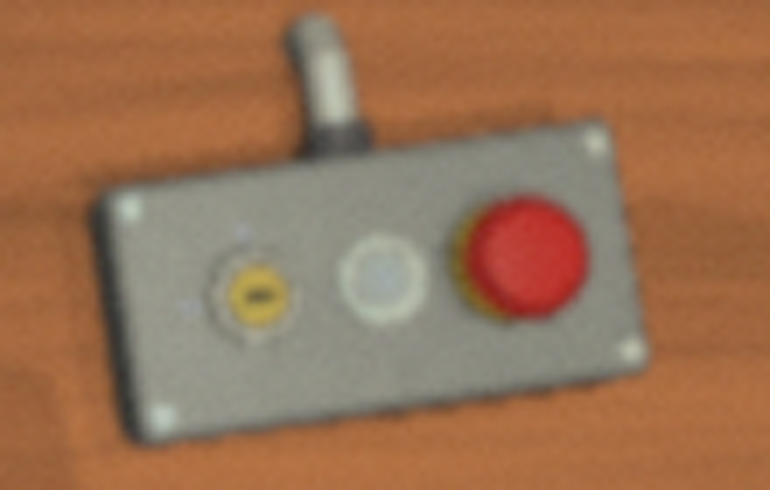

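The crops show the square head at side pixel (206,315), which is the block's +y slot. The round disc is at (229,283), on the side towards the station. The coloured keys lying on the bench are decoys. The brass lock face has its slot at about top (347,232). Now I'll work out positions and the move.

```bash
cat > g.py <<'E'
from h import *
from scipy.spatial.transform import Rotation as Ro
# goal: world pos (mm), yaw deg of tool y, tool down
def go(p,yaw):
    s=ctrl.get_state(); R=Ro.from_rotvec(s['tool_rot']); y=np.radians(yaw)
    ty=np.array([np.cos(y),np.sin(y),0]); tz=np.array([0,0,-1.]); G=Ro.from_matrix(np.c_[np.cross(ty,tz),ty,tz])
    print('shift',(R.inv().apply(np.array(p)-s['position']*1000)).round(1),'turn',((R.inv()*G).as_rotvec()/np.radians(8)).round(3),'at',(s['position']*1000).round(1),'yaw',np.degrees(np.arctan2(*R.apply([0,1,0])[1::-1])).round(2),'t',s['time'],'q',np.round(s['joint_pos'],2))
E
python3 - <<'E'
from g import *
for n in('top','side'):
    c=load(n)
    print(n,'head mid plane',onplane(c,[[175.3,234.5] if n=='top' else [206.5,315.3]],.065).round(4))
    hsv=cv2.cvtColor(c['pixels'],cv2.COLOR_RGB2HSV); P=cloud(c)
    m=(hsv[...,0]>15)&(hsv[...,0]<33)&(hsv[...,1]>110)&(abs(P[...,2]-.072)<.012)&(abs(P[...,0]-.485)<.03)&(abs(P[...,1]+.155)<.03)
    m=m.astype(np.uint8); m2=cv2.morphologyEx(m,cv2.MORPH_CLOSE,np.ones((5,5)))
    v,u=np.nonzero(m2); print(len(u),u.mean(),v.mean(),onplane(c,[[u.mean(),v.mean()]],.072).round(4))
go([487,230,150],19)
go([487,230,63],19)
E
```

```text
top head mid plane [[0.4876 0.2282 0.065 ]]
47 346.4468085106383 231.7659574468085 [[ 0.4842 -0.1561  0.072 ]]
side head mid plane [[0.4857 0.2323 0.065 ]]
49 355.6938775510204 194.77551020408163 [[ 0.4832 -0.1536  0.072 ]]
shift [ 538.3 -510.4  102.9] turn [-5.0000e-03 -7.0000e-03 -1.0275e+01] at [ 236.7 -468.4  252.3] yaw -63.2 t 0.1 q [-1.33  0.31  1.5  -0.    1.33 -0.22]
shift [ 538.3 -510.3  189.9] turn [-5.0000e-03 -7.0000e-03 -1.0275e+01] at [ 236.7 -468.4  252.3] yaw -63.2 t 0.1 q [-1.33  0.31  1.5  -0.    1.33 -0.22]
```

Request:
jog_arm(
  series=[
    [[538,-510,50],[0,0,-10.27],50],
    [[538,-510,50],[0,0,-10.27],50],
    [[538,-510,50],[0,0,-10.27],50],
    [[538,-510,50],[0,0,-10.27],50],
    [[538,-510,50],[0,0,-10.27],50],
    [[538,-510,50],[0,0,-10.27],50],
    [[538,-510,50],[0,0,-10.27],50],
    [[538,-510,50],[0,0,-10.27],50],
    [[538,-510,50],[0,0,-10.27],50],
    [[538,-510,50],[0,0,-10.27],50],
    [[538,-510,50],[0,0,-10.27],50],
    [[538,-510,50],[0,0,-10.27],50],
  ],
  newtons=20,
)

```text
time: 1.6
position: [0.4871, 0.2315, 0.2022]
tool_rot: [-1.824, -2.558, 0.001]
ft_force: [0.9, -0.4, -0.1]
grip_width: 0.0501
gripper_force: 0.0
```

```bash
python3 -c "
from g import *
go([487,230,110],19)"
```

```text
shift [-1.4 -0.6 92.2] turn [-0.004  0.     0.001] at [487.1 231.5 202.2] yaw 19.01 t 1.6 q [ 0.23  0.39  1.53 -0.    1.23 -0.11]
```

Request:
jog_arm(
  series=[
    [[0,0,60],[0,0,0],40],
    [[0,0,110],[0,0,0],40],
    [[0,0,130],[0,0,0],40],
    [[0,0,139],[0,0,0],40],
    [[0,0,139],[0,0,0],40],
    [[0,0,139],[0,0,0],40],
  ],
)

```text
time: 2.35
position: [0.4875, 0.2293, 0.0647]
tool_rot: [1.824, 2.556, 0.002]
ft_force: [0.7, -0.7, 0.1]
grip_width: 0.04
gripper_force: 0.0
```

```bash
python3 -c "
from g import *
go([487,230,63],19)
a=grab('top');save(a,'t2.png',(130,190,250,280),6)
b=grab('side');save(b,'s2.png',(150,230,280,370),4)
i=cv2.imread('pics/t2.png');j=cv2.imread('pics/s2.png')
h=500;cv2.imwrite('pics/ts2.png',np.hstack([cv2.resize(i,(400,300)),cv2.resize(j,(400,431))[:300] if 0 else cv2.resize(j,(279,300))]))
"
```

```text
shift [ 0.8 -0.2  1.7] turn [ 0.013  0.001 -0.005] at [487.5 229.3  64.7] yaw 18.96 t 2.35 q [ 0.22  0.56  1.66  0.    0.91 -0.11]
```

View pics/s2.png

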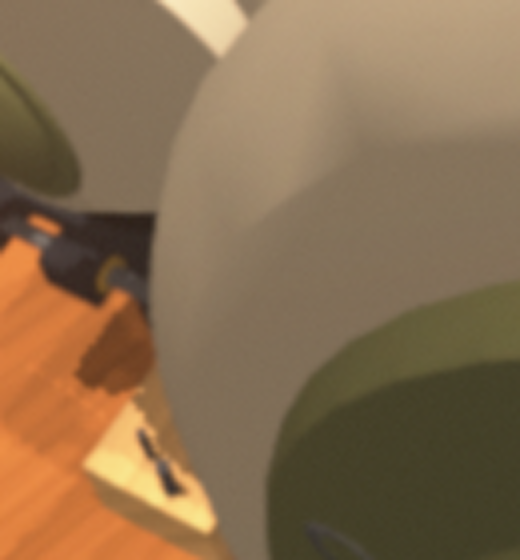

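The arm hides the key from this side. I'll close on it and check by width.

Request:
jog_arm(
  series=[
    [[0,0,0],[0,0,0],0],
    [[0,0,0],[0,0,0],0],
    [[0,0,0],[0,0,0],0],
    [[0,0,0],[0,0,0],0],
    [[0,0,0],[0,0,0],0],
  ],
  newtons=45,
)

```text
time: 3.08
position: [0.487, 0.2292, 0.0637]
tool_rot: [1.825, 2.557, 0.0]
ft_force: [0.5, 0.1, 1.1]
grip_width: 0.0084
gripper_force: 45.0
```

Request:
jog_arm(
  series=[
    [[0,0,-20],[0,0,0],0],
    [[0,0,-50],[0,0,0],0],
    [[0,0,-97],[0,0,0],0],
    [[0,0,-97],[0,0,0],0],
    [[0,0,-97],[0,0,0],0],
  ],
)

```text
time: 3.7
position: [0.4865, 0.2291, 0.1598]
tool_rot: [-1.825, -2.556, 0.002]
ft_force: [0.5, -0.5, -1.0]
grip_width: 0.0081
gripper_force: 45.0
```

```bash
python3 -c "
from g import *
go([483.7,-155,160],6)"
```

```text
shift [-3.623e+02 -1.274e+02 -1.000e-01] turn [-0.011  0.     1.62 ] at [486.5 229.1 159.8] yaw 18.96 t 3.7 q [ 0.22  0.43  1.58 -0.    1.13 -0.11]
```

Request:
jog_arm(
  series=[
    [[-60,-20,0],[0,0,0.5],0],
    [[-362,-127,0],[0,0,1.62],0],
    [[-362,-127,0],[0,0,1.62],0],
    [[-362,-127,0],[0,0,1.62],0],
    [[-362,-127,0],[0,0,1.62],0],
    [[-362,-127,0],[0,0,1.62],0],
    [[-362,-127,0],[0,0,1.62],0],
    [[-362,-127,0],[0,0,1.62],0],
    [[-362,-127,0],[0,0,1.62],0],
    [[-362,-127,0],[0,0,1.62],0],
    [[-362,-127,0],[0,0,1.62],0],
  ],
)

```text
time: 5.08
position: [0.4846, -0.1537, 0.1608]
tool_rot: [2.101, 2.336, 0.0]
ft_force: [-0.1, 0.1, -0.1]
grip_width: 0.0086
gripper_force: 45.0
```

```bash
python3 -c "
from g import *
go([483.7,-155,128],6)
b=grab('side');save(b,'s3.png',(290,110,420,240),4)
a=grab('top');save(a,'t3.png',(290,160,450,280),4)
i=cv2.imread('pics/s3.png');j=cv2.imread('pics/t3.png')[:520]
cv2.imwrite('pics/c3.png',np.hstack([cv2.resize(i,(480,480)),j[100:580,200:520] if j.shape[0]>=480 else i]))"
```

```text
shift [-1.2 -1.  32.8] turn [0.001 0.    0.008] at [ 484.6 -153.7  160.8] yaw 6.07 t 5.075 q [-0.54  0.37  1.67  0.    1.1  -0.64]Traceback (most recent call last):
  File "<string>", line 7, in <module>
    cv2.imwrite('pics/c3.png',np.hstack([cv2.resize(i,(480,480)),j[100:580,200:520] if j.shape[0]>=480 else i]))
                              ~~~~~~~~~^^^^^^^^^^^^^^^^^^^^^^^^^^^^^^^^^^^^^^^^^^^^^^^^^^^^^^^^^^^^^^^^^^^^^^^^
    return _nx.concatenate(arrs, 1, dtype=dtype, casting=casting)
           ~~~~~~~~~~~~~~~^^^^^^^^^^^^^^^^^^^^^^^^^^^^^^^^^^^^^^^
ValueError: all the input array dimensions except for the concatenation axis must match exactly, but along dimension 0, the array at index 0 has size 480 and the array at index 1 has size 380
```

View pics/s3.png

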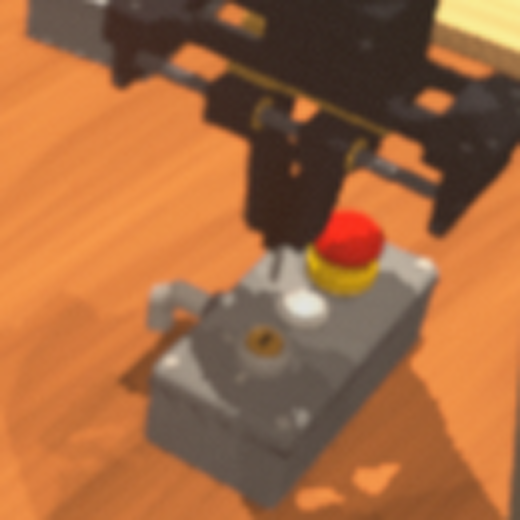

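The key is held upright with its blade tip at side pixel (359,180). The keyway is at (356,195). I'll lower it until the tip is about 7 mm above the face, then compare again.

Request:
jog_arm(
  series=[
    [[0,0,17],[0,0,0],0],
    [[-1,-1,33],[0,0,0],0],
    [[-1,-1,33],[0,0,0],0],
    [[-1,-1,33],[0,0,0],0],
  ],
)

```text
time: 5.68
position: [0.4839, -0.1556, 0.1284]
tool_rot: [2.101, 2.334, 0.0]
ft_force: [0.2, 0.4, -0.0]
grip_width: 0.0086
gripper_force: 45.0
```

```bash
python3 -c "
from g import *
go([483.7,-155,128],6)
b=grab('side');save(b,'s4.png',(326,164,386,214),12)
im=cv2.imread('pics/s4.png');cv2.imwrite('pics/s4.png',cv2.convertScaleAbs(im,alpha=1.8,beta=10))
for z in (72,80,86,98): print(z,proj(b,[[.4837,-.155,z/1000],[.4834,-.1537,z/1000]]).round(1).tolist())"
```

```text
shift [ 0.6 -0.1  0.4] turn [0.005 0.004 0.001] at [ 483.9 -155.6  128.4] yaw 6.01 t 5.675 q [-0.54  0.41  1.71 -0.    1.02 -0.65]
72 [[355.9, 194.3], [355.7, 194.7]]
80 [[356.5, 191.6], [356.2, 192.0]]
86 [[356.9, 189.5], [356.7, 189.9]]
98 [[357.8, 185.2], [357.5, 185.6]]
```

View pics/s4.png

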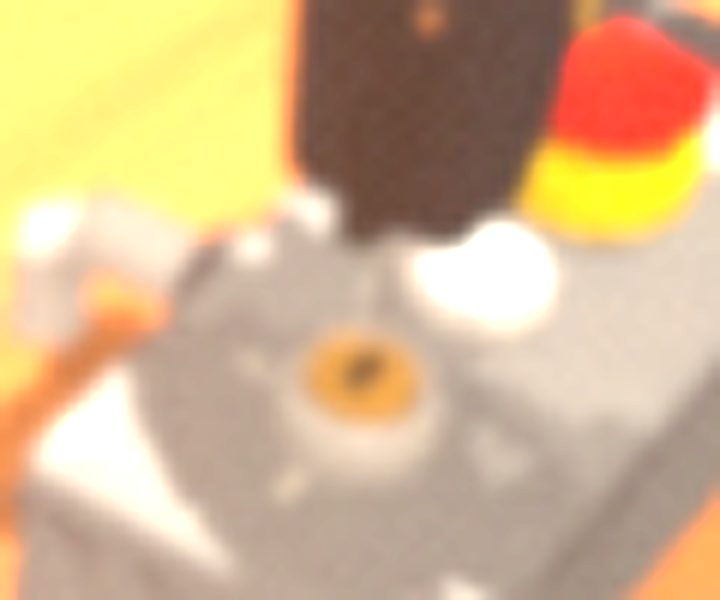

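The slot is at side (356,194.5). The blade comes down in line with it at about u=356. I'll lower slowly and watch the force.

Request:
jog_arm(
  series=[
    [[0.3,0,4],[0,0,0],0],
    [[0.3,0,8],[0,0,0],0],
    [[0.3,0,10],[0,0,0],0],
    [[0.3,0,12],[0,0,0],0],
    [[0.3,0,12],[0,0,0],0],
  ],
)

```text
time: 6.35
position: [0.4835, -0.1552, 0.1156]
tool_rot: [-2.102, -2.334, 0.0]
ft_force: [-0.3, 0.1, 0.4]
grip_width: 0.0084
gripper_force: 45.0
```

Request:
jog_arm(
  series=[
    [[0,0,2],[0,0,0],0],
    [[0,0,4],[0,0,0],0],
    [[0,0,6],[0,0,0],0],
    [[0,0,6],[0,0,0],0],
  ],
)

```text
time: 6.85
position: [0.4836, -0.1554, 0.1095]
tool_rot: [2.102, 2.335, -0.0]
ft_force: [1.3, -2.9, -1.7]
grip_width: 0.0088
gripper_force: 45.0
```

Request:
jog_arm(
  series=[
    [[-0.4,0.1,1],[0,0,0],0],
    [[0.2,0.1,2.5],[0,0,0],0],
    [[-0.9,0.1,4],[0,0,0],0],
    [[0.2,0.1,5],[0,0,0],0],
    [[-0.9,0.1,6],[0,0,0],0],
    [[-0.4,0.1,6],[0,0,0],0],
  ],
)

```text
time: 7.6
position: [0.4837, -0.1557, 0.1035]
tool_rot: [-2.102, -2.335, 0.0]
ft_force: [0.7, -3.2, -0.7]
grip_width: 0.0089
gripper_force: 45.0
```

Request:
jog_arm(
  series=[
    [[-0.6,0,1],[0,0,0],0],
    [[0,0,2],[0,0,0],0],
    [[-1.1,0,3],[0,0,0],0],
    [[0,0,4],[0,0,0],0],
    [[-1.1,0,5],[0,0,0],0],
    [[0,0,6],[0,0,0],0],
    [[-1.1,0,7],[0,0,0],0],
    [[0,0,7.5],[0,0,0],0],
    [[-0.6,0,8],[0,0,0],0],
    [[-0.6,0,8],[0,0,0],0],
  ],
)

```text
time: 8.85
position: [0.4838, -0.1562, 0.0957]
tool_rot: [2.102, 2.335, 0.0]
ft_force: [1.0, -3.4, 2.5]
grip_width: 0.0082
gripper_force: 45.0
```

Request:
jog_arm(
  series=[
    [[-0.9,0.1,1],[0,0,0],0],
    [[0,0.1,2],[0,0,0],0],
    [[-0.9,0.1,3],[0,0,0],0],
    [[0,0.1,3.5],[0,0,0],0],
    [[-0.9,0.1,4],[0,0,0],0],
    [[-0.5,0.1,4],[0,0,0],0],
    [[-0.5,0.1,4],[0,0,0],0],
  ],
)

```text
time: 9.72
position: [0.4841, -0.1566, 0.0933]
tool_rot: [2.101, 2.334, 0.0]
ft_force: [-5.1, 1.6, 20.8]
grip_width: 0.0082
gripper_force: 45.0
```

```bash
python3 -c "
from g import *
go([484,-156.5,93.5],6)
b=grab('side');save(b,'s5.png',(326,160,386,210),12)
im=cv2.imread('pics/s5.png');cv2.imwrite('pics/s5.png',cv2.convertScaleAbs(im,alpha=1.8,beta=10))
s=ctrl.get_state();print(s['ft_force'],s['wrist_torque'])
"
```

```text
shift [ 0.1 -0.1 -0.2] turn [0.005 0.004 0.002] at [ 484.1 -156.6   93.3] yaw 6.02 t 9.725 q [-0.54  0.47  1.74 -0.    0.94 -0.65]
[-4.86897908  2.40649805 20.73608705] [0.19088638 0.82280717 0.02727077]
```

View pics/s5.png

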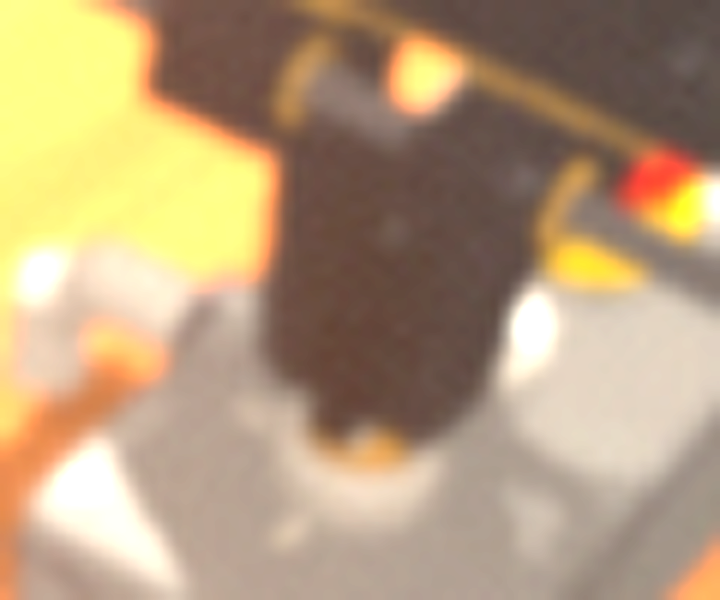

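The shoulder is seated on the brass face at about side (356,196), so the key is home. Now I'll turn clockwise, which is positive about tool z.

Request:
jog_arm(
  series=[
    [[0.1,-0.3,0],[0,0,0],0],
    [[0.1,-0.3,0],[0,0,1],0],
    [[0.1,-0.3,0],[0,0,2],0],
    [[0.1,-0.3,0],[0,0,3],0],
    [[0.1,-0.3,0],[0,0,4],0],
    [[0.1,-0.3,0],[0,0,4],0],
  ],
)

```text
time: 10.52
position: [0.4836, -0.1565, 0.0933]
tool_rot: [2.665, 1.663, 0.0]
ft_force: [-5.5, 1.1, 21.7]
grip_width: 0.0091
gripper_force: 45.0
```

```bash
python3 -c "
from g import *
go([484,-156.5,93.5],6)
s=ctrl.get_state();print(s['ft_force'],s['wrist_torque'])
"
```

```text
shift [ 0.1  0.3 -0.2] turn [ 2.000e-03  1.000e-03 -4.008e+00] at [ 483.6 -156.5   93.3] yaw -26.07 t 10.525 q [-0.54  0.47  1.74 -0.    0.94 -0.09]
[-5.45748477  1.07429685 21.74306822] [0.28282182 0.98221631 0.06335698]
```

Request:
jog_arm(
  series=[
    [[0,0,0],[0,0,1],0],
    [[0,0,0],[0,0,2],0],
    [[0,0,0],[0,0,3],0],
    [[0,0,0],[0,0,4],0],
    [[0,0,0],[0,0,5],0],
    [[0,0,0],[0,0,6],0],
    [[0,0,0],[0,0,7],0],
    [[0,0,0],[0,0,7.5],0],
    [[0,0,0],[0,0,7.5],0],
  ],
)

```text
time: 11.65
position: [0.4835, -0.1561, 0.0933]
tool_rot: [-3.139, -0.109, 0.0]
ft_force: [-7.1, 3.9, 23.2]
grip_width: 0.0087
gripper_force: 45.0
```

```bash
python3 -c "
from g import *
go([484,-156.5,93.5],6)
s=ctrl.get_state();print(s['ft_force'],s['wrist_torque'])
"
```

```text
shift [ 0.5  0.5 -0.2] turn [-4.0000e-03 -2.0000e-03 -1.1502e+01] at [ 483.5 -156.1   93.3] yaw -86.02 t 11.65 q [-0.54  0.47  1.74  0.    0.94  0.96]
[-7.14741263  3.86935977 23.15699165] [0.75431959 1.14459469 0.11553063]
```

Request:
jog_arm(
  series=[
    [[0,0,0],[0,0,0.5],0],
    [[0,0,0],[0,0,1],0],
    [[0,0,0],[0,0,1],0],
    [[0,0,0],[0,0,1],0],
  ],
)

```text
time: 12.15
position: [0.4836, -0.1558, 0.0933]
tool_rot: [-3.139, 0.109, 0.0]
ft_force: [-5.9, 5.1, 24.2]
grip_width: 0.0086
gripper_force: 45.0
```

```bash
python3 -c "
from g import *
go([484,-156.5,93.5],6)
s=ctrl.get_state();print(s['ft_force'],s['wrist_torque'])
b=grab('side');save(b,'s6.png',(306,130,406,210),7)
im=cv2.imread('pics/s6.png');cv2.imwrite('pics/s6.png',cv2.convertScaleAbs(im,alpha=1.8,beta=10))
"
```

```text
shift [ 0.5  0.6 -0.2] turn [-6.0000e-03 -5.0000e-03 -1.2497e+01] at [ 483.6 -155.8   93.3] yaw -93.97 t 12.15 q [-0.54  0.47  1.74  0.    0.94  1.1 ]
[-5.85434058  5.10026707 24.23840801] [1.05202126 1.07606774 0.08426006]
```

View pics/s6.png

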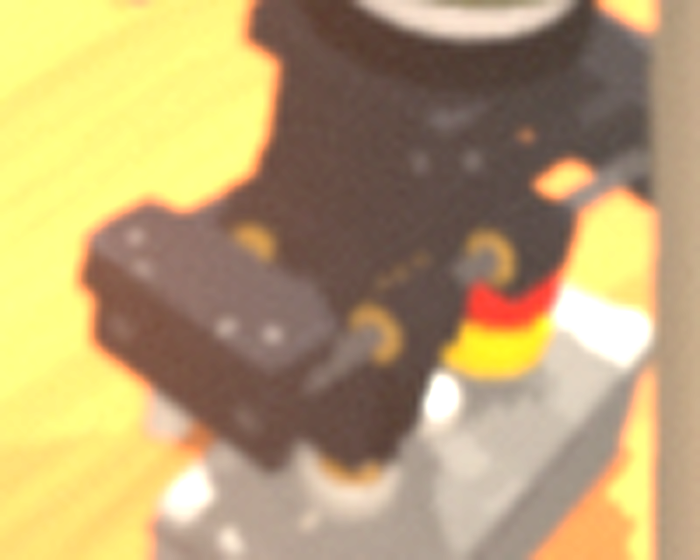

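Request:
jog_arm(
  series=[
    [[0,0,0],[0,0,0.4],0],
    [[0,0,0],[0,0,0.8],0],
    [[0,0,0],[0,0,0.8],0],
    [[0,0,0],[0,0,0.8],0],
  ],
)

```text
time: 12.7
position: [0.4836, -0.1556, 0.0933]
tool_rot: [-3.127, 0.284, 0.0]
ft_force: [-5.4, 6.6, 24.5]
grip_width: 0.0085
gripper_force: 45.0
```

```bash
python3 -c "
from g import *
go([484,-156.5,93.5],6)
s=ctrl.get_state();print(s['ft_force'],s['wrist_torque'])
"
```

```text
shift [ 0.5  0.8 -0.2] turn [-8.0000e-03 -8.0000e-03 -1.3297e+01] at [ 483.6 -155.6   93.3] yaw -100.37 t 12.7 q [-0.54  0.47  1.74  0.    0.94  1.21]
[-5.42975922  6.59196313 24.46979557] [1.23244471 0.9438856  0.15116655]
```

```bash
python3 -c "
from cell import ctrl
print(ctrl.finish_job())"
```

```text
the job is handed in; nothing more can be done
None
```

I handed the job in with the square-headed key fully home in the switch, turned clockwise to where I read the stop, and held there at a 45 N grip. The stop is judged from the wrist torque rising to 0.15 N m, above the spring's 0.09, with no direct reading of the cylinder angle. The arm touched nothing but the key and the switch, as far as the pictures and forces showed. The hand-in gave no verdict.

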